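# Push the lamp board home in the corner stop

### The arm

A 6-joint arm with a two-finger parallel gripper is mounted at the origin on the work surface. World frame = base frame: x ahead of the robot, y to its left, z up, the work surface at z = 0. Lengths are in m, angles in rad, forces in N, time in s.
With the tool pointing down it reaches from about 0.3 to 0.775 m from the base axis. Payload 14.6 kg.
Tool frame: the origin (TCP) lies midway between the tips of the shut fingers; the grasp point (between the pads) lies 19 mm behind it (ctrl.pinch_z is the z of the grasp point in the tool frame, in m); z points along the fingers, y is the line along which they close (so a half turn about z gives the same grasp; the last joint's range is limited). The gripper opens to 94 mm and grips with 3 to 60 N. Pads are 16 mm wide; open, the fingers measure 119 mm over their backs; the gripper's body (75 mm by 177 mm) begins 78 mm behind the grasp point.
Start: joints at [1.067, 0.3, 1.521, -0, 1.321, -0.067], TCP at [0.233, 0.498, 0.205] pointing down, gripper open.
Joint ranges: [-3.03, 3.03], [-0.79, 2.21], [0.23, 2.52], [-1.04, 4.18], [0, 3.07], [-2.55, 2.55]. Speed limits (rad/s): [2.22, 2.22, 2.57, 3.14, 3.14, 3.14].

### API

Orientations are given as [roll, pitch, yaw] about the fixed x, y, z axes, in that order (R = Rz(yaw) Ry(pitch) Rx(roll)).
In Python, from station import ctrl, camera, ticket gives the robot as it stands. The module is installed in compiled form; this text tells all that it offers.
- The arm moves only by the shell command python3 -m inch 'ROWS' [FORCE]. ROWS is text: rows parted by semicolons, each of 7 numbers parted by spaces: the opening, from -1 (shut) to 1 (fully open), then the shift along the tool's x, y, z in units of 0.03 m (1.0 is 0.03 m), then the turn, a rotation vector about the tool's x, y, z in units of 10 degrees (1.0 is 10 degrees). In form: grip dx dy dz rx ry rz; .... A call has 1 to 10 rows; each row shifts and turns the commanded pose from where the row before left it, along the tool's axes as they then stand; what a row does not reach is not made up. A row lasts 1/8 s, in which the tool goes at most 62.5 mm and 10.7 degrees, less where a joint would pass 70% of its speed; a pose out of reach is approached as far as the arm can. A call with a number of a shift or a turn outside -1 to 1 is refused whole. A call with a gripper value outside its range is refused whole. The fingers move at their own pace and stop on an object; FORCE is the grip in N (left out, the last holds). Time passes only in rows, so rows that do not move let the fingers close. It gives the time, the measured TCP pose, the force, the opening and the grip force at its end, in the units of the state.
- ctrl.get_obs(): the state, without advancing time (a new reading comes with each control period).
- camera(name): name is "side" or "top" or "wrist"; returns a dict with "img" (400x640x3 uint8, blue, green, red), "range_z" (400x640 float32, m along the optical axis (not along the pixel's ray), 0 where there is no reading), "intrinsics" (3x3 intrinsics, pixels), "view" (4x4, takes a point from world to camera coordinates). Camera axes: x right, y down, z forward; pixel columns grow to the right and rows downward; lengths in m; the calibration is good to about 2 mm. A picture is of the moment at which its call begins.
- ticket.hand_in(): hands the job in; it is judged then, once.
The state is a dict: "time_s": time; "qpos": joint angles; "joint_vel": joint speeds; "tau": joint torques, N m; "ee_pos": TCP position; "eef_rot": TCP orientation; "force": force on the tool from outside, world axes, zero at the start; "moment": the same for the moment, N m; "grip_width": finger opening in m; "grip_force": force on a finger pad.
Only numpy, scipy, OpenCV 4.12 (cv2) and the standard library are available. Lean on these libraries where they do the work, as an engineer would, in place of code of your own. Each camera call takes 0.05 s, during which the arm holds its last target. There are 200 camera calls.

### The job

Push the pale timber lamp board along the table, without lifting or tipping it, until it is fully home in the dark steel corner stop: its long side flush against the long rail and its end flush against the short end piece. Leave everything else on the table where it is.

Things in the scene. Friction and masses are not known exactly. Their poses are not given: they have to be found in the camera images.
- board: the lamp's mounting board: pale timber block 150 mm long, 100 mm wide, 40 mm thick, loose, flat on the table; dark cable hole in the middle of its top, four small screw heads. Origin: underside centre; x across its width (100 mm), y along its length (150 mm). 0.25 to 0.5 kg; slides under a push of 1 to 4 N. Starts clear of the long rail, on the robot's side of it, within 0.35 rad of parallel.
- stop: corner stop, a fixed L of dark steel angle: walls 30 mm tall, 4 mm thick, a low foot 25 mm wide outside. Origin: inside corner, table height. Inner face of the long rail: plane x = 0, from y = 0 to -360 mm; of the short end piece: plane y = 0, from x = 0 to -90 mm. The rail lies on the side away from the robot, the end piece at the rail's left (+y) end; turned by up to 0.12 rad.
- stop_home (a point): where the board's origin lies when fully home: on the table at x = -50, y = -75 mm in the stop's frame, on the robot's side of the rail; the board's axes are then parallel to the stop's.
- coupling: white plastic pipe coupling, a tube 60 mm in diameter and 55 mm tall standing on end; origin at its underside centre. Bystander; may stand in any of three places round the corner stop.
- jar: small glass jar with a white cap, 58 mm in diameter, 85 mm tall; origin at its underside centre. Bystander; may stand in any of the same three places.
- offcut: offcut of darker timber, 110 x 45 mm and 45 mm tall, clearly smaller than the board; origin at its underside centre, x along its length. Bystander; may lie in any of the same three places.
- dish: white metal lamp dish (bowl), 140 mm in diameter, 55 mm tall; origin at its underside centre. Bystander at the far right.
- bottle: green bottle, 64 mm in diameter, 200 mm tall; origin at its underside centre. Bystander at the far left.
- screwdriver: screwdriver with a black handle, about 200 mm long, lying on the table at the right; x along it. Bystander.
- drill: orange and black cordless drill lying on its side at the left, about 230 mm long, 65 mm tall; x along its barrel. Bystander.
There are look-alikes about, which are no part of the job. What is shaped like the board but blue is not meant.

How it is judged:
By the outcome, as a careful person would: the job done as asked, in the order asked, and still so for the second after the job is handed in, with the robot touching nothing.
It also fails if it takes over 64 s, if anything falls off the work surface, if the arm or the gripper's body presses on something with over 40 N, if the wrist force passes 120 N, or if a joint passes its speed limit or range.

## Working session

There is one attempt and no reset: what is moved stays moved. The work goes in short steps, Python scripts to look and compute and a shell command to move; the robot and the scene stay as the last step left them, time stands still between calls to the robot, and variables do not carry over. Pictures are saved under pics/ and viewed, at most 10 in all, crops included, and the job is handed in when it is done.

```bash
mkdir -p pics
cat > h.py <<'E'
import numpy as np, cv2
from station import ctrl, camera, ticket
def pts(c):
    K=np.array(c["intrinsics"]);V=np.array(c["view"]);z=c["range_z"]
    v,u=np.mgrid[:400,:640]
    P=np.stack([(u-K[0,2])/K[0,0]*z,(v-K[1,2])/K[1,1]*z,z],-1)
    W=(P-V[:3,3])@V[:3,:3]
    W[z==0]=np.nan
    return W
def ray(c,uv,h):
    K=np.array(c["intrinsics"]);V=np.array(c["view"])
    uv=np.atleast_2d(uv).astype(float)
    d=np.c_[(uv[:,0]-K[0,2])/K[0,0],(uv[:,1]-K[1,2])/K[1,1],np.ones(len(uv))]@V[:3,:3]
    o=-V[:3,:3].T@V[:3,3]
    return o+d*((h-o[2])/d[:,2])[:,None]
E
python3 - <<'E'
from h import *
for n in("top","side"):
    c=camera(n); cv2.imwrite(f"pics/{n}0.png",c["img"]); V=np.array(c["view"]);print(n,(-V[:3,:3].T@V[:3,3]).round(3),V[2,:3].round(2))
o=ctrl.get_obs();print(o["ee_pos"],o["eef_rot"],o["time_s"],o["force"],o["grip_width"],ctrl.pinch_z)
E
```

```text
top [ 0.512 -0.058  1.13 ] [ 0.07  0.01 -1.  ]
side [ 0.128 -1.018  0.689] [ 0.37  0.77 -0.52]
[0.23254429 0.49815896 0.2049408 ] [-3.14055716e+00 -7.83123584e-05  2.70479395e+00] 0.1 [ 0.27514041 -0.06837782 -0.03578918] 0.0940138493253514 -0.0188
```

View pics/top0.png

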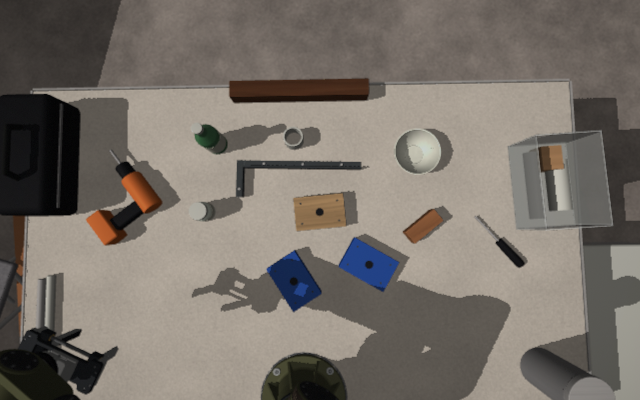

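View pics/side0.png

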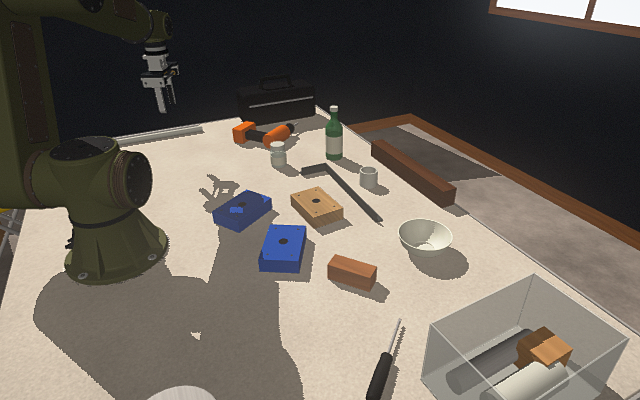

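Top view: the board candidates are the pale timber block at (320,212) and two blue blocks at (293,280) and (369,265). The darker offcut is at (423,225). The one meant is (320,212): it is pale timber with a cable hole and screws. The stop's corner is near (242,165), the coupling at (293,137) and the jar at (202,211). I'll confirm with a crop and measure.

```bash
cat >> h.py <<'E'
def board(c):
    hsv=cv2.cvtColor(c["img"],cv2.COLOR_BGR2HSV); W=pts(c)
    m=((np.abs(W[...,2]-.04)<.012)&(hsv[...,1]>70)&(hsv[...,0]>5)&(hsv[...,0]<25)&(hsv[...,2]>110)&(W[...,0]>.3)&(W[...,0]<.75)&(np.abs(W[...,1])<.3)).astype(np.uint8)
    cs,_=cv2.findContours(m,cv2.RETR_EXTERNAL,cv2.CHAIN_APPROX_NONE)
    k=max(cs,key=cv2.contourArea)
    P=ray(c,k[:,0],.04)[:,:2]
    (cx,cy),(a,b),t=cv2.minAreaRect((P*1000).astype(np.float32))
    t=t if a<b else t-90   # direction of short side = board x
    t=(t+90)%180-90
    return (cx,cy),sorted((a,b)),t,np.nanmedian(W[m>0][:,2])
def stop(c):
    W=pts(c); g=c["img"].max(2); m=(W[...,2]>.022)&(W[...,2]<.038)&(g<100)&(W[...,0]>.45)&(W[...,0]<.85)&(W[...,1]>-.25)&(W[...,1]<.25)
    v,u=np.where(m); return ray(c,np.c_[u,v],.03)[:,:2],np.c_[u,v]
E
python3 - <<'E'
from h import *
c=camera("top")
print("board",board(c))
P,uv=stop(c)
print(len(P),P.min(0),P.max(0),uv.min(0),uv.max(0))
W=pts(c)
for n,u,v in(("corner",242,165),("railmid",300,165),("rail end",358,166),("end tip",240,192),("blueA",285,290),("blueB",380,272),("coup",293,130),("jar",203,211),("board",330,200),("table",300,240)): print(n,W[v,u].round(3))
cv2.imwrite("pics/crop.png",cv2.resize(c["img"][110:310,190:440],None,fx=3,fy=3,interpolation=cv2.INTER_CUBIC))
E
```

```text
board ((545.8881225585938, -53.34782409667969), [98.55224609375, 148.5379180908203], 4.643530368804932, np.float64(0.03914329226266676))
340 [ 0.45089084 -0.18780408] [0.7998487  0.24952811] [219 129] [365 243]
corner [0.696 0.185 0.004]
railmid [0.693 0.005 0.004]
rail end [ 0.687 -0.175  0.003]
end tip [0.611 0.191 0.007]
blueA [0.318 0.051 0.039]
blueB [ 0.366 -0.229  0.036]
coup [0.796 0.023 0.032]
jar [0.552 0.279 0.087]
board [ 0.58  -0.085  0.04 ]
table [0.461 0.008 0.   ]
```

View pics/crop.png

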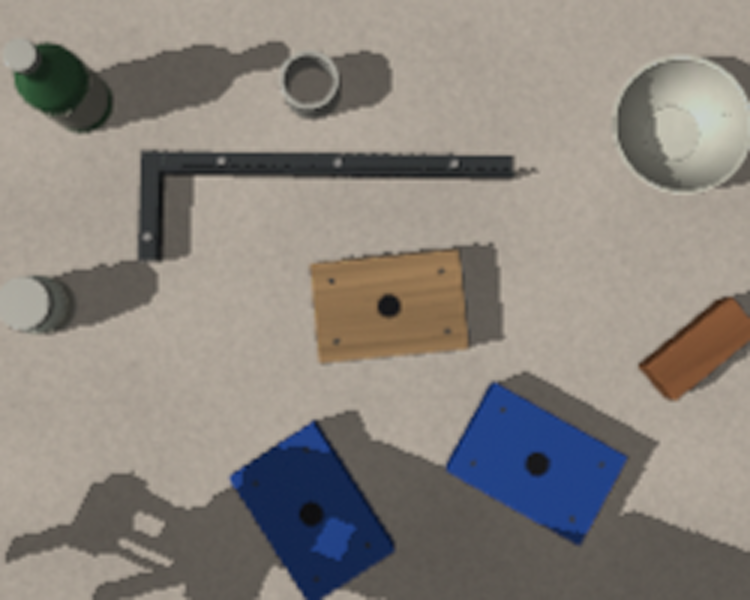

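The crop confirms the pale timber board with its cable hole at crop (388,306). The blue blocks are look-alikes. Next: fit the stop's inner faces, where the dark foot edges meet the table.

```bash
cat >> h.py <<'E'
def cross(s,t=78):   # first rise through t, subpixel
    i=np.where((s[:-1]<t)&(s[1:]>=t))[0]
    return None if len(i)==0 else i[0]+(t-s[i[0]])/(s[i[0]+1]-s[i[0]])
def stopfit(c):
    g=c["img"].max(2).astype(float)
    A=[(u,166+y) for u in range(262,355) if (y:=cross(g[166:180,u])) is not None]
    B=[(240+x,v) for v in range(174,193) if (x:=cross(g[v,240:256])) is not None]
    A=ray(c,A,0)[:,:2];B=ray(c,B,0)[:,:2]
    p=np.polyfit(A[:,1],A[:,0],1); r=A[:,0]-np.polyval(p,A[:,1]); k=abs(r)<.003; p=np.polyfit(A[k,1],A[k,0],1)
    t=-np.arctan(p[0]); ey=np.array([-np.sin(t),np.cos(t)]);ex=np.array([np.cos(t),np.sin(t)])
    a=np.array([p[1],0]); X=np.median(B@ey); Y=(a@ex)
    cor=ex*Y+ey*X
    q=np.polyfit(B[:,0],B[:,1],1)
    return cor,t,ex,ey,r.std(),(B@ey).std(),len(A),len(B),np.arctan(q[0])
E
python3 - <<'E'
from h import *
c=camera("top")
g=c["img"].max(2); print(g[160:182,300],g[160:182,340],g[180,232:262],g[190,232:262],sep="\n")
s=stopfit(c);print(s)
cor,t,ex,ey=s[:4]
b=board(c); d=np.array(b[0])/1000-cor
print("board in stop",d@ex,d@ey,"angle rel deg",b[2]-np.degrees(t),"home",cor-.05*ex-.075*ey)
h=cv2.cvtColor(c["img"],cv2.COLOR_BGR2HSV);m=((h[...,0]>105)&(h[...,0]<125)&(h[...,1]>150)).astype(np.uint8)
for k in cv2.findContours(m,0,1)[0]:
    if cv2.contourArea(k)>500: print(ray(c,cv2.boxPoints(cv2.minAreaRect(k)),.04)[:,:2].round(3).tolist())
E
```

```text
[150  63  58  59  62  52  45  49  52 119 167 167 167 168 169 168 169 169
 169 167 168 167]
[148  92  58  80 109 102  51  46  34 101 167 168 165 166 167 166 167 168
 166 165 166 166]
[169 168 166 151  96  58  57  57  57  54  38  18  59  96  95  94  93  92
  96  97  96 129 173 174 174 173 173 176 177 177]
[169 165 168 149  75  62  76  76  53  50  31  24  63  94  93  94  96  95
  94  96  96 129 173 173 172 173 173 172 175 173]
(array([0.68836468, 0.17680803]), np.float64(-0.02973719249497001), array([ 0.99955788, -0.02973281]), array([0.02973281, 0.99955788]), np.float64(0.0003505227159159314), np.float64(0.0003886920823975639), 93, 19, np.float64(-0.008617024261744384))
board in stop -0.13558705115362282 -0.23414067484864667 angle rel deg 6.3473459933348195 home [0.63615683 0.10332783]
[[0.381, 0.107], [0.433, 0.022], [0.309, -0.055], [0.258, 0.029]]
[[0.385, -0.104], [0.469, -0.154], [0.394, -0.284], [0.311, -0.235]]
```

```bash
cat > go.py <<'E'
import sys
from h import *
from scipy.spatial.transform import Rotation as R
x,y,z,yaw=map(float,sys.argv[1:5]); o=ctrl.get_obs()
r=R.from_euler("xyz",o["eef_rot"]); T=R.from_euler("xyz",[np.pi,0,yaw])
w=(r.inv()*T).as_rotvec(); d=np.array([x,y,z])-o["ee_pos"]
print("t",o["time_s"],"pos",np.round(o["ee_pos"],4),"yaw",round(r.as_euler("xyz")[2],3),"F",np.round(o["force"],1))
print("turn units",np.degrees(w).round(2)/10,"shift now",(r.inv().apply(d)/.03).round(2),"shift after turn",(T.inv().apply(d)/.03).round(2))
E
python3 -m inch '0.3 0 -1 0 0 0 -0.78; 0.3 0 -1 0 0 0 -0.78; 0.3 0 -1 0 0 0 -0.78; 0.3 0 -1 0 0 0 0; 0.3 0 -1 0 0 0 0; 0.3 -0.5 -1 0 0 0 0; 0.3 -0.5 -1 0 0 0 0; 0.3 -0.5 -1 0 0 0 0; 0.3 -0.5 -1 0 0 0 0; 0.3 -0.5 -1 0 0 0 0'; python3 go.py .472 -.055 .205 3.112
```

```text
time_s: 1.45
ee_pos: [0.2755, 0.1999, 0.2055]
eef_rot: [3.141, 0.0, 3.113]
force: [-0.1, 1.2, -0.7]
grip_width: 0.0611
grip_force: 0.0
t 1.45 pos [0.2755 0.1999 0.2055] yaw 3.113 F [-0.1  1.2 -0.7]
turn units [0.001 0.001 0.008] shift now [-6.79 -8.31  0.02] shift after turn [-6.8  -8.3   0.02]
```

```bash
python3 -m inch '0.3 -1 -1 0 0 0 0; 0.3 -1 -1 0 0 0 0; 0.3 -1 -1 0 0 0 0; 0.3 -1 -1 0 0 0 0; 0.3 -1 -1 0 0 0 0; 0.3 -1 -1 0 0 0 0; 0.3 -0.8 -1 0 0 0 0; 0.3 0 -1 0 0 0 0; 0.3 0 -0.3 0 0 0 0; 0.3 0 0 0 0 0 0' ; python3 go.py .472 -.055 .015 3.112
```

```text
time_s: 2.7
ee_pos: [0.4719, -0.0537, 0.2054]
eef_rot: [3.141, -0.0, 3.112]
force: [0.3, -0.2, 0.4]
grip_width: 0.0611
grip_force: 0.0
t 2.7 pos [ 0.4719 -0.0537  0.2054] yaw 3.112 F [ 0.3 -0.2  0.4]
turn units [ 0.001 -0.     0.002] shift now [-0.01 -0.04  6.35] shift after turn [-0.01 -0.04  6.35]
```

```bash
python3 -m inch '0.3 0 0 1 0 0 0; 0.3 0 0 1 0 0 0; 0.3 0 0 1 0 0 0; 0.3 0 0 1 0 0 0; 0.3 0 0 1 0 0 0; 0.3 0 0 0.9 0 0 0; 0.3 0 0 0.4 0 0 0; 0.3 0 0 0 0 0 0'; python3 -m inch '0.3 -0.25 0 0 0 0 0; 0.3 -0.25 0 0 0 0 0; 0.3 -0.25 0 0 0 0 0; 0.3 -0.25 0 0 0 0 0; 0.3 -0.25 0 0 0 0 0; 0.3 -0.25 0 0 0 0 0; 0.3 -0.25 0 0 0 0 0; 0.3 -0.25 0 0 0 0 0; 0.3 -0.25 0 0 0 0 0; 0.3 -0.25 0 0 0 0 0'
python3 - <<'E'
from h import *
c=camera("top"); cor,t,ex,ey=stopfit(c)[:4]; b=board(c); d=np.array(b[0])/1000-cor
print(b,d@ex,d@ey,b[2]-np.degrees(t)); p=ctrl.get_obs()["ee_pos"][:2]-cor; print(p@ex,p@ey)
cv2.imwrite("pics/t1.png",cv2.resize(c["img"][110:310,190:440],None,fx=3,fy=3))
E
```

```text
time_s: 3.7
ee_pos: [0.4719, -0.0533, 0.0164]
eef_rot: [3.141, -0.001, 3.114]
force: [-0.1, 0.3, 1.5]
grip_width: 0.0614
grip_force: 0.0
time_s: 4.95
ee_pos: [0.5475, -0.056, 0.0164]
eef_rot: [-3.142, -0.0, 3.113]
force: [-5.1, -0.6, 3.4]
grip_width: 0.0609
grip_force: 2.3
((625.705322265625, -60.795928955078125), [54.05998229980469, 146.75888061523438], -0.9250946044921875, np.float64(0.03911495994915802)) -0.0559966151350157 -0.2399988422007553 0.7959415483015462
-0.13344346377369024 -0.23752133940838313
```

View pics/t1.png

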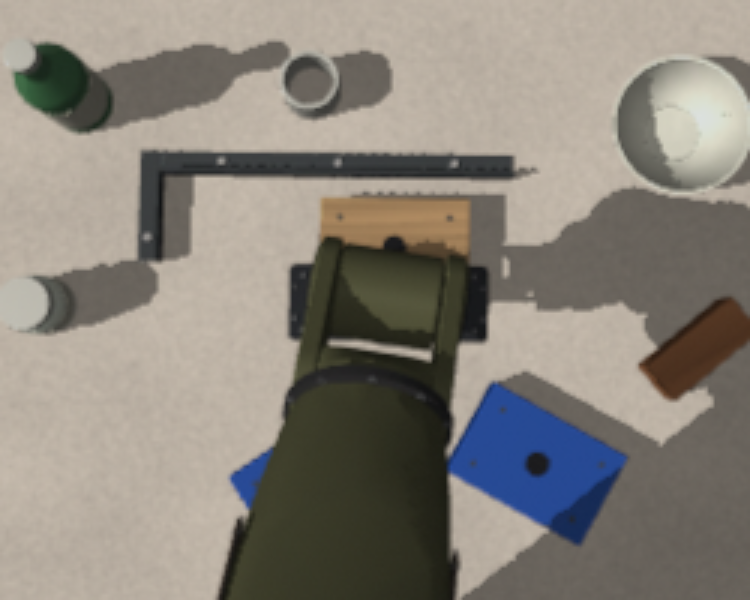

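The view shows the board turned parallel to the rail, with its far edge at crop y≈198 and the rail at y≈176, about 28 mm short. I'll push on to just short of the rail, back off, lift and turn 90°.

```bash
python3 -m inch '0.3 -0.2 0 0 0 0 0; 0.3 -0.2 0 0 0 0 0; 0.3 -0.2 0 0 0 0 0; 0.3 -0.2 0 0 0 0 0; 0.3 0 0 0 0 0 0; 0.3 0.5 0 0 0 0 0; 0.3 0.5 0 0 0 0 0; 0.3 0 0 -1 0 0 0; 0.3 0 0 -1 0 0 0; 0.3 0 0 -1 0 0 0'; python3 -m inch '-0.1 0 0 -1 0 0 1; -0.1 0 0 -1 0 0 1; -0.1 0 0 0 0 0 1; -0.1 0 0 0 0 0 1; -0.1 0 0 0 0 0 1; -0.1 0 0 0 0 0 1; -0.1 0 0 0 0 0 1; -0.1 0 0 0 0 0 1; -0.1 0 0 0 0 0 1; -0.1 0 0 0 0 0 0'
python3 - <<'E'
from h import *
c=camera("top"); cor,t,ex,ey=stopfit(c)[:4]
hsv=cv2.cvtColor(c["img"],cv2.COLOR_BGR2HSV); b=board(c); print(cor,t,b)
cv2.imwrite("pics/t2.png",cv2.resize(c["img"][110:310,190:440],None,fx=3,fy=3))
E
python3 go.py .637 -.2 .015 1.541
```

```text
time_s: 6.25
ee_pos: [0.5411, -0.0558, 0.1077]
eef_rot: [-3.141, 0.001, 3.113]
force: [-0.1, -0.6, 1.4]
grip_width: 0.0612
grip_force: 0.0
time_s: 7.5
ee_pos: [0.5411, -0.0558, 0.1666]
eef_rot: [3.141, 0.0, 1.543]
force: [-0.2, -0.5, 0.0]
grip_width: 0.0419
grip_force: 0.0
[0.68700595 0.17872159] -0.002575083705676569 ((641.9111938476562, -60.837921142578125), [75.63638305664062, 149.18478393554688], -3.1579208374023438, np.float64(0.03903090277164092))
t 7.55 pos [ 0.5411 -0.0558  0.1666] yaw 1.546 F [ 0.8 -0.3  0. ]
turn units [0.003 0.    0.031] shift now [-4.73  3.31  5.06] shift after turn [-4.71  3.34  5.05]
```

View pics/t2.png

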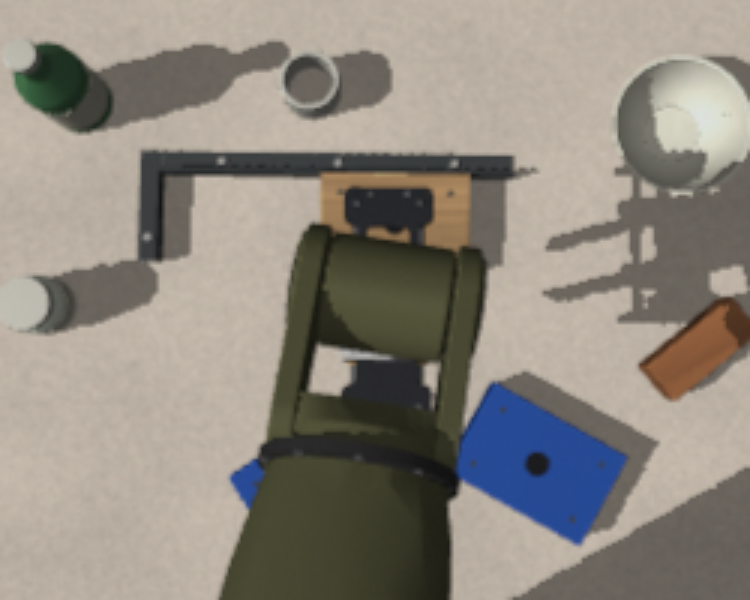

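The board sits parallel, about 1–2 mm off the rail, spanning crop x 321–470. Now I'll go to its right end with the finger line across the end face.

```bash
python3 -m inch '-0.1 -0.9 0.75 0 0 0 0.03; -0.1 -0.9 0.75 0 0 0 0; -0.1 -0.9 0.75 0 0 0 0; -0.1 -0.9 0.7 0 0 0 0; -0.1 0 0 0 0 0 0'; python3 go.py .626 -.167 .015 1.541
```

```text
time_s: 8.18
ee_pos: [0.6264, -0.1681, 0.1657]
eef_rot: [-3.141, 0.0, 1.539]
force: [-0.7, 1.3, -0.5]
grip_width: 0.0424
grip_force: 0.0
t 8.175 pos [ 0.6264 -0.1681  0.1657] yaw 1.539 F [-0.7  1.3 -0.5]
turn units [-0.002  0.    -0.009] shift now [ 0.04 -0.01  5.02] shift after turn [ 0.04 -0.01  5.02]
```

```bash
python3 -m inch '-0.1 0 0 1 0 0 0; -0.1 0 0 1 0 0 0; -0.1 0 0 1 0 0 0; -0.1 0 0 1 0 0 0; -0.1 0 0 0.7 0 0 0; -0.1 0 0 0.3 0 0 0; -0.1 0 0 0 0 0 0'; python3 -m inch '-0.1 0.4 0 0 0 0 0; -0.1 0.4 0 0 0 0 0; -0.1 0.4 0 0 0 0 0; -0.1 0.4 0 0 0 0 0; -0.1 0.4 0 0 0 0 0; -0.1 0.4 0 0 0 0 0; -0.1 0.4 0 0 0 0 0; -0.1 0.4 0 0 0 0 0; -0.1 0.4 0 0 0 0 0; -0.1 0.4 0 0 0 0 0'
python3 - <<'E'
from h import *
c=camera("top"); print(board(c)); cor=np.array([.6884,.1768]);t=-.0297
p=ctrl.get_obs()["ee_pos"][:2]-cor; print(p@[np.cos(t),np.sin(t)],p@[-np.sin(t),np.cos(t)])
cv2.imwrite("pics/t3.png",cv2.resize(c["img"][110:310,190:440],None,fx=3,fy=3))
E
```

```text
time_s: 9.05
ee_pos: [0.626, -0.1665, 0.0166]
eef_rot: [-3.142, -0.0, 1.538]
force: [0.4, -0.3, 0.5]
grip_width: 0.0421
grip_force: 0.0
time_s: 10.3
ee_pos: [0.6302, -0.0461, 0.0173]
eef_rot: [3.141, 0.001, 1.538]
force: [-0.4, -6.3, 4.9]
grip_width: 0.0422
grip_force: 2.8
((632.546875, 78.541259765625), [72.19210052490234, 99.30711364746094], 89.06317138671875, np.float64(0.03940931521089168))
-0.051585108165851726 -0.22298928820653985
```

View pics/t3.png

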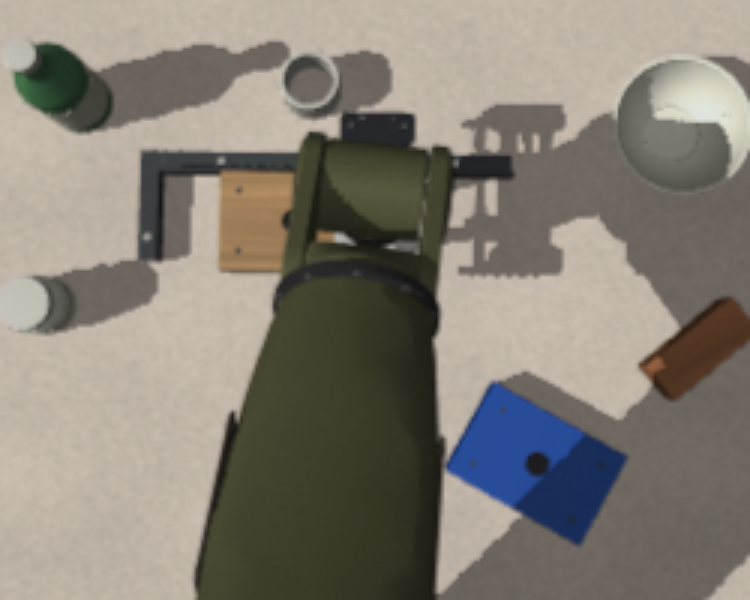

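The board is riding along the rail. Its left end is at crop x≈220, about 64 mm short of the end piece. Pushing on, then creeping while watching the force.

```bash
python3 -m inch '-0.1 0.3 0 0 0 0 0; -0.1 0.3 0 0 0 0 0; -0.1 0.3 0 0 0 0 0; -0.1 0.3 0 0 0 0 0; -0.1 0.3 0 0 0 0 0; -0.1 0.3 0 0 0 0 0; -0.1 0.1 0 0 0 0 0; -0.1 0 0 0 0 0 0'; python3 -m inch '-0.1 0.05 0 0 0 0 0; -0.1 0.05 0 0 0 0 0; -0.1 0.05 0 0 0 0 0'; python3 -m inch '-0.1 0.05 0 0 0 0 0; -0.1 0.05 0 0 0 0 0'
```

```text
time_s: 11.35
ee_pos: [0.6319, 0.0107, 0.0165]
eef_rot: [3.141, -0.0, 1.537]
force: [-0.0, -0.3, -0.4]
grip_width: 0.0424
grip_force: 0.0
time_s: 11.72
ee_pos: [0.632, 0.0148, 0.0164]
eef_rot: [-3.141, 0.0, 1.537]
force: [-1.1, -3.7, 0.8]
grip_width: 0.0421
grip_force: 1.9
time_s: 11.98
ee_pos: [0.6322, 0.0172, 0.0164]
eef_rot: [3.142, 0.001, 1.537]
force: [-1.4, -14.2, 1.8]
grip_width: 0.0422
grip_force: 7.2
```

```bash
python3 -m inch '-0.1 -0.5 0 0 0 0 0; -0.1 -0.5 0 0 0 0 0; -0.1 0 0 -1 0 0 0; -0.1 0 0 -1 0 0 0; -0.1 0 0 -1 0 0 0; -0.1 0 -1 -1 0 0 -1; -0.1 0 0 0 0 0 -1; -0.1 0 0 0 0 0 -1; -0.1 0 0 0 0 0 -1; -0.1 0 0 0 0 0 -1'; python3 -m inch '0.3 0 0 0 0 0 -1; 0.3 0 0 0 0 0 -1; 0.3 0 0 0 0 0 -1; 0.3 0 0 0 0 0 -1; 0.3 0 0 0 0 0 0'; python3 go.py .5563 .1057 .015 3.112
```

```text
time_s: 13.22
ee_pos: [0.6012, -0.0118, 0.1365]
eef_rot: [3.141, -0.0, 2.415]
force: [-0.5, -0.3, 0.6]
grip_width: 0.0425
grip_force: 0.0
time_s: 13.85
ee_pos: [0.6012, -0.0117, 0.1364]
eef_rot: [3.141, 0.0, 3.106]
force: [-0.1, 0.8, -0.3]
grip_width: 0.0611
grip_force: 0.0
t 13.85 pos [ 0.6012 -0.0117  0.1364] yaw 3.106 F [-0.1  0.8 -0.3]
turn units [ 0.002  0.    -0.032] shift now [1.63 3.86 4.05] shift after turn [1.61 3.87 4.05]
```

```bash
python3 -m inch '0.3 0.8 0.97 0 0 0 -0.03; 0.3 0.8 0.97 0 0 0 0; 0.3 0 0.97 0 0 0 0; 0.3 0 0.97 0 0 0 0; 0.3 0 0 0 0 0 0; 0.3 0 0 1 0 0 0; 0.3 0 0 1 0 0 0; 0.3 0 0 1 0 0 0; 0.3 0 0 0.8 0 0 0; 0.3 0 0 0.2 0 0 0'; python3 -m inch '0.3 0 0 0 0 0 0; 0.3 -0.2 0 0 0 0 0; 0.3 -0.2 0 0 0 0 0; 0.3 -0.2 0 0 0 0 0; 0.3 -0.05 0 0 0 0 0; 0.3 0 0 0 0 0 0';  python3 -m inch '0.3 -0.05 0 0 0 0 0; 0.3 -0.05 0 0 0 0 0'
```

```text
time_s: 15.1
ee_pos: [0.5561, 0.1056, 0.0152]
eef_rot: [-3.141, -0.002, 3.11]
force: [0.7, 0.5, -0.0]
grip_width: 0.0609
grip_force: 0.0
time_s: 15.85
ee_pos: [0.5761, 0.1061, 0.0164]
eef_rot: [-3.142, -0.0, 3.113]
force: [-0.4, -0.6, -0.6]
grip_width: 0.061
grip_force: 0.0
time_s: 16.1
ee_pos: [0.5774, 0.1061, 0.0164]
eef_rot: [-3.141, -0.005, 3.113]
force: [-20.9, -0.7, 15.6]
grip_width: 0.061
grip_force: 10.7
```

```bash
python3 -m inch '0.3 0.5 0 0 0 0 0; 0.3 0.5 0 0 0 0 0; 0.3 0 0 -1 0 0 0; 0.3 0 0 -1 0 0 0; 0.3 0 0 -1 0 0 0; 0.3 1 -1 -1 0 0 0; 0.3 1 -1 0 0 0 0; 0.3 0.8 -1 0 0 0 0; 0.3 0 -1 0 0 0 0; 0.3 0 -1 0 0 0 0'; python3 -m inch '0.3 0 -1 0 0 0 0; 0.3 0 -1 0 0 0 0; 0.3 0 -1 0 0 0 0; 0.3 0 -1 0 0 0 0;0.3 0 0 0 0 0 0'
python3 - <<'E'
from h import *
c=camera("top"); b=board(c); cor=np.array([.6884,.1768]);t=-.0297
d=np.array(b[0])/1000-cor; print(b,d@[np.cos(t),np.sin(t)],d@[-np.sin(t),np.cos(t)],b[2]-np.degrees(t))
cv2.imwrite("pics/t4.png",cv2.resize(c["img"][145:220,225:335],None,fx=7,fy=7,interpolation=cv2.INTER_CUBIC))
c=camera("side"); cv2.imwrite("pics/s4.png",cv2.resize(c["img"][120:270,200:400],None,fx=4,fy=4,interpolation=cv2.INTER_CUBIC))
E
```

```text
time_s: 17.35
ee_pos: [0.4608, -0.0416, 0.1368]
eef_rot: [-3.141, 0.001, 3.113]
force: [0.5, 0.4, -0.2]
grip_width: 0.0608
grip_force: 0.0
time_s: 17.98
ee_pos: [0.4574, -0.1619, 0.1364]
eef_rot: [-3.141, 0.0, 3.111]
force: [0.6, 0.2, -0.4]
grip_width: 0.0612
grip_force: 0.0
((633.9451293945312, 104.72722625732422), [98.6485824584961, 148.55804443359375], -2.22747802734375, np.float64(0.03927878799372494)) -0.052290608623038484 -0.07365806064140905 -0.5257933758052049
```

View pics/t4.png

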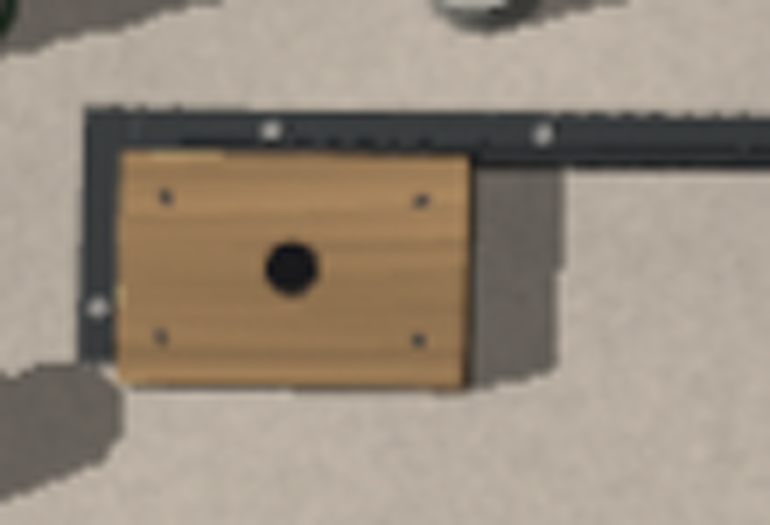

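View pics/s4.png

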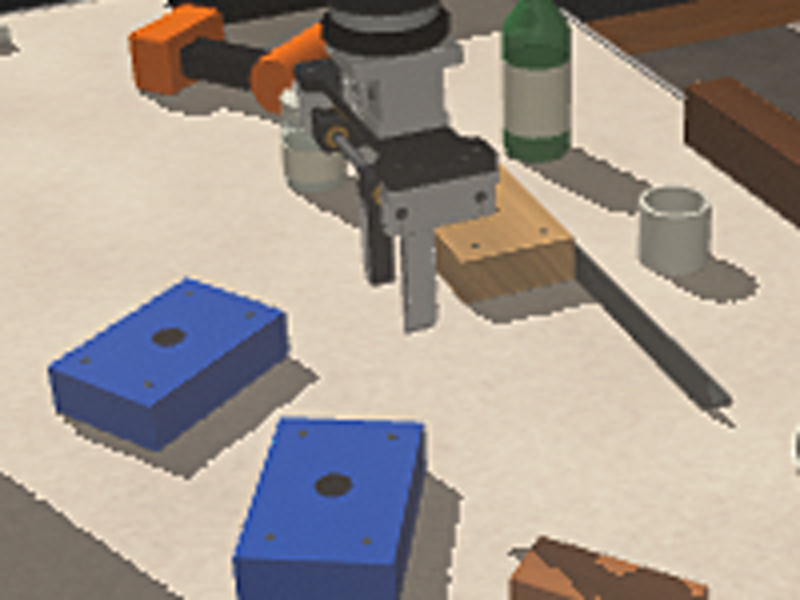

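Top view: the board sits in the corner, with its far edge along the rail (crop y 150–155, parallel to it) and its left end against the end piece (crop x≈118). Side view: the board is flat and the gripper is clear. Both contacts resisted firmly (14 N at the end, 21 N at the side, against at most 4 N of sliding friction), so it is seated both ways.

```bash
python3 -c "
from station import ticket
print(ticket.hand_in())"
```

```text
the job is handed in; nothing more can be done
None
```

I pushed the board home against the long rail and the end piece, left everything else where it was, and handed the job in at about 18 s; no verdict came back. The camera put the board within about 2 mm and 0.5° of home.

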